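# Push the stock tray home past its spring catch

## Task

On the shelf board, the grey sliding tray is stopped by the little black tooth on the red spring catch bar. With the fingertips press the red bar down and, keeping it pressed, push the tray by its yellow lug along its rails past the tooth until it is fully home against its end stop; then let the bar spring back up behind the lug and move clear. Only press and push: lift nothing, keep the two things standing in the tray, and leave everything else where it is.

Things in the scene. Friction and masses are not known exactly. Their poses are not given: they have to be found in the camera images.
- unit: Fixed wood shelf board, x -164 to +204 mm, y +-220, 18 thick, yaw up to +-0.3 rad. Origin on the table under it, z up; the tray slides along its +y. Sizes x, y below are along its axes; heights are above the table. The red bar is on the tray's -x (robot) side. Steel end stop, height 52, at y +106 to +114, x +-65. The clock and tall candlestick stand at x +70 or more.
- tray (a joint): Travel of the grey tray along the board's +y, m: 0 to 0.072 (fully home, at its end stop); starts at 0 to 0.022. Open box 150 by 150 mm, about 0.6 kg, rim 70 mm high; drags with about 1.5 N and stays where left. With the catch up the lug meets the tooth at 0.030; the lug's rear face is past the tooth from 0.066.
- lug_face (a point): Rear (-y) face of the yellow lug, moves with the tray; axes as the board's. Push it towards +y. The lug is a bar on the tray's robot-side wall, 24 mm along y; along x its face runs from -20 to +43 mm of this point (the tooth lies below +25 to +40). Underside 66 mm, top 88 mm, this point 77 mm high. It overhangs the red bar without touching it.
- catch (a joint): How far the red catch bar is pressed down, m: 0 up (its springs return it) to 0.014 (bottom stop). About 2 N starts it, 4 N at 0.008, 5.5 N near the bottom. The tooth clears the lug's underside from 0.008 down; aim for 0.010 to 0.014.
- catch_lane (a point): Middle of the finger lane on the flat top of the red bar, moves with it: 62 mm high when up, 48 mm when down; axes as the board's. The bar is x -21 to +40, y -80 to +80 mm of this point; the lane, free for the fingers, is x +-21 and has the same x as lug_face. Pressed anywhere it sinks level; a finger can slide along it while pressing.
- catch_tooth (a point): Top centre of the tooth, a black block standing on the bar's tray-side edge, 15 mm along x, 12 mm along y, 12 mm high; moves with the bar. 74 mm above the table when up, 60 mm fully down.
- tray_in (a point): Centre of the tray's inner floor, 40 mm above the table; moves with the tray; axes as the board's. Inside 142 by 142 mm.
- small_candlestick: Small brass candlestick standing loose in the tray, on its side away from the red bar; base 48 mm across, 80 mm tall, 0.2 kg; origin under its base, z up. Must stay standing in the tray.
- small_tin: Small blue tin with brass lid, loose in the tray; 62 by 47 by 32 mm high; origin under it. Must stay in the tray.
- tall_candlestick: Brass candlestick standing on the board, base 72 mm across, 190 mm tall; origin under its base. Leave alone.
- mantel_clock: Wooden clock standing on the board, 60 by 100 by 120 mm tall; origin under it. Leave alone.
- china_hen: White china hen on the board's far edge, 68 mm across, 77 mm tall; origin under it. Leave alone.
- biscuit_tin: Red and brass tin on the table to the left, 163 by 113 by 71 mm tall; origin under it. Leave alone.
- blue_mug: Blue mug on the table to the right, 80 mm across, 90 mm tall; origin under it. Leave alone.
Things that resemble listed ones, but are neither listed nor needed, are in the scene too. Of the things like the small_tin, leave any that is green or orange; of the rest the larger one is meant.

How it is judged:
By the outcome, as a careful person would: the job done as asked, in the order asked, and still so for the second after the job is handed in, with the robot touching nothing.
It also fails if it takes over 42 s, if anything falls off the work surface, if the arm or the gripper's body presses on something with over 40 N, if the wrist force passes 120 N, or if a joint passes its speed limit or range.

## Robot

A 6-joint arm with a two-finger parallel gripper is mounted at the origin on the work surface. World frame = base frame: x ahead of the robot, y to its left, z up, the work surface at z = 0. Lengths are in m, angles in rad, forces in N, time in s.
With the tool pointing down it reaches from about 0.225 to 0.725 m from the base axis. Payload 3.1 kg.
Tool frame: the origin (TCP) lies at the very end of the fingers, on their centre line; the grasp point (between the pads) lies 19 mm behind it (r.hold_point_z is the y of the grasp point in the tool frame, in m); y points along the fingers, z is the direction in which the jaws open and shut, and the axes are right-handed (so a half turn about y gives the same grasp; the last joint's range is limited). The gripper opens to 85 mm and grips with 20 to 120 N. Pads are 22 mm wide; open, the fingers measure 114 mm over their backs; the gripper's body (76 mm by 85 mm) begins 54 mm behind the grasp point. The pads swing forward as they close: fully open they stand 13 mm farther back than shut.
Start: joints at [-1.412, 0.048, 0.099, 1.622, 0, 1.443], TCP at [0.148, -0.504, 0.231] pointing down, gripper open.
Joint ranges: [-2.91, 2.91], [-0.99, 1.94], [-1.21, 1.42], [-2.12, 2.29], [-1.49, 1.47], [-3.14, 3.14]. Speed limits (rad/s): [2.79, 2.79, 3.14, 3.14, 3.14, 3.14].

## Interface

Orientations are given as a 3x3 rotation matrix whose columns are the frame's x, y, z axes.
In Python, from bench import r, imaging, workorder gives the robot as it stands. The module is installed in compiled form; this text tells all that it offers.
- The arm moves only by the tool play_rows, never from a script. Its argument "motion" is a list of rows, each an object of numbers: "dx", "dy", "dz": the shift along the tool's x, y, z in units of 0.75 m (1.0 is 0.75 m); "turn": the turn about the tool's y in units of pi/2 rad (1.0 is pi/2 rad). A call has 1 to 10 rows; each row is the pose to reach, as a shift and turn from the pose commanded when the call began, along the tool's axes at that moment; what a row does not reach only later rows make up. A row lasts 1/8 s, in which the tool goes at most 62.5 mm and 10.7 degrees, less where a joint would pass 70% of its speed; a pose out of reach is approached as far as the arm can. A call with a number of a shift or a turn outside -1 to 1 is refused whole. A call with a gripper value outside its range is refused whole. "grip" is the gripper command: -1 is shut, 1 is fully open, values between are in proportion, set as the call begins (left out, the last holds). The fingers move at their own pace and stop on an object; "force" is the grip in N (left out, the last holds). Time passes only in rows, so rows that repeat a pose let the fingers close. It gives the time, the measured TCP pose, the force and the opening at its end, in the units of the state.
- r.get_state(): the state, without advancing time (a new reading comes with each control period).
- imaging.camera(name): name is "side" or "top"; returns the picture (400x640x3 uint8, red, green, blue); there is no depth.
- imaging.camera_model(name): a dict with "fx", "fy", "cx", "cy" (pixels), "world_from_camera" (4x4, takes a point from camera to world coordinates). Camera axes: x right, y down, z forward; pixel columns grow to the right and rows downward; lengths in m; the calibration is good to about 2 mm. A picture is of the moment at which its call begins. camera_model takes no time and is no camera call.
- workorder.sign_off(): hands the job in, once; it reports no verdict.
The state is a dict: "time": time; "joints": joint angles; "qd": joint speeds; "joint_efforts": joint torques, N m; "eef_pos": TCP position; "orientation": TCP orientation; "ft_force": force on the tool from outside, world axes, zero at the start; "moment": the same for the moment, N m; "finger_gap": opening from 0.0 (shut) to 1.0 (fully open).
Only numpy, scipy, OpenCV 4.12 (cv2) and the standard library are available. Lean on these libraries where they do the work, as an engineer would, in place of code of your own. Each camera call takes 0.05 s, during which the arm holds its last target.

## Working session

There is one attempt and no reset: what is moved stays moved. The work goes in short steps, Python scripts to look and compute and a tool call to move; the robot and the scene stay as the last step left them, time stands still between calls to the robot, and variables do not carry over. Pictures are saved under pics/ and viewed, and the job is handed in when it is done.

Besides the shell and the picture viewer there is one more tool, called after "Call:" by a JSON object that holds its "op" and its "data", one argument or row to a line. play_rows: Moves the arm, as the interface text tells. Its arguments: {"type":"object","properties":{"motion":{"type":"array","items":{"type":"object","properties":{"dx":{"type":"number","minimum":-1,"maximum":1},"dy":{"type":"number","minimum":-1,"maximum":1},"dz":{"type":"number","minimum":-1,"maximum":1},"turn":{"type":"number","minimum":-1,"maximum":1}}}},"grip":{"type":"number"},"force":{"type":"number"}},"required":["motion"]}

```bash
mkdir -p pics; python3 - <<'E'
from bench import r, imaging
import cv2
for n in("side","top"):
    im=imaging.camera(n); cv2.imwrite(f"pics/{n}0.png",im[...,::-1])
    m=imaging.camera_model(n); print(n,m)
s=r.get_state(); print(s)
E
```

```text
side {'fx': 512.1271686010725, 'fy': 512.1271686010725, 'cx': 322.0311461858126, 'cy': 202.57556227638295, 'world_from_camera': array([[-0.96833622, -0.18515388,  0.16746047,  0.29704603],
       [-0.24930207,  0.68178475, -0.68776306,  1.04419042],
       [ 0.01317001, -0.70773412, -0.70635611,  1.13702214],
       [ 0.        ,  0.        ,  0.        ,  1.        ]])}
top {'fx': 375.7198762295316, 'fy': 375.7198762295316, 'cx': 313.5330129714492, 'cy': 195.31572419342186, 'world_from_camera': array([[-0.00712911, -0.99303986,  0.11756278,  0.41032105],
       [-0.99996536,  0.00657457, -0.00510412,  0.00297117],
       [ 0.00429567, -0.11759509, -0.99305234,  1.26036571],
       [ 0.        ,  0.        ,  0.        ,  1.        ]])}
{'time': 0.1, 'joints': array([-1.41177061e+00,  4.86584633e-02,  9.77220208e-02,  1.62201416e+00,
        1.38011293e-05,  1.44301913e+00]), 'qd': array([ 0.00050555, -0.00162076,  0.00333381,  0.00184027,  0.0002031 ,
        0.00170744]), 'joint_efforts': array([ 2.24282441e-03, -3.39850688e+01,  3.20935678e+01,  1.57977274e-02,
       -1.13652577e-04,  2.99800824e-07]), 'eef_pos': array([ 0.14842861, -0.50298846,  0.23022742]), 'orientation': array([[-9.59153243e-01, -3.27516360e-04,  2.82886814e-01],
       [-2.82886857e-01,  2.12928009e-03, -9.59150923e-01],
       [-2.88207641e-04, -9.99997679e-01, -2.13495597e-03]]), 'ft_force': array([-0.10881056, -0.84945447, -0.21642126]), 'moment': array([0.00716774, 0.02548109, 0.04811002]), 'finger_gap': 0.9953773523944418}
```

View pics/side0.png

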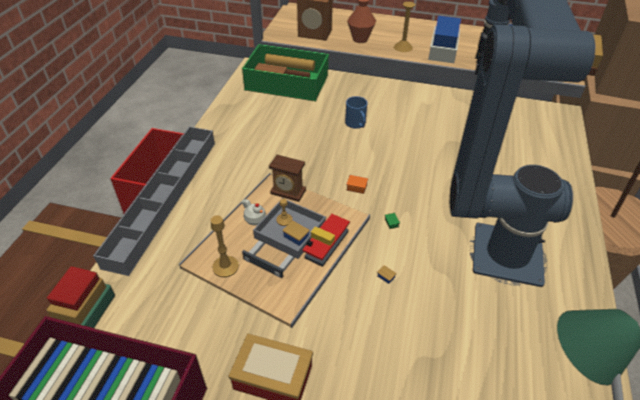

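View pics/top0.png

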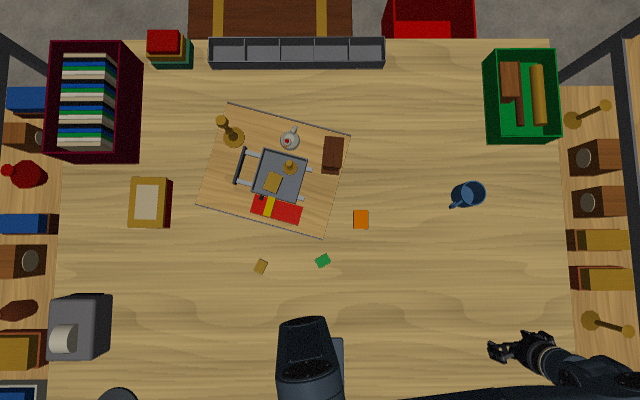

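```bash
python3 - <<'E'
import cv2
a=cv2.imread("pics/top0.png")[95:245,185:355]; cv2.imwrite("pics/top0c.png",cv2.resize(a,None,fx=4.6,fy=4,interpolation=2) if 0 else cv2.resize(a,None,fx=4,fy=4,interpolation=2))
a=cv2.imread("pics/side0.png")[150:300,200:380]; cv2.imwrite("pics/side0c.png",cv2.resize(a,None,fx=4,fy=4,interpolation=2))
E
```

```text
(no output)
```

View pics/top0c.png

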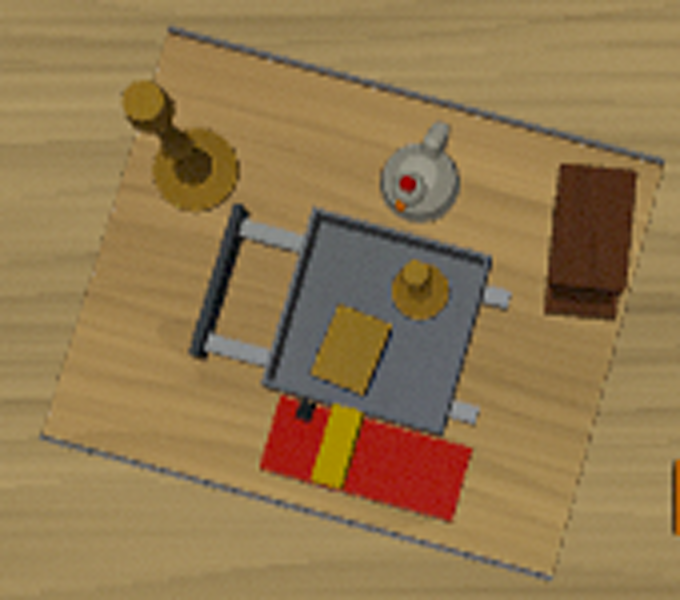

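View pics/side0c.png

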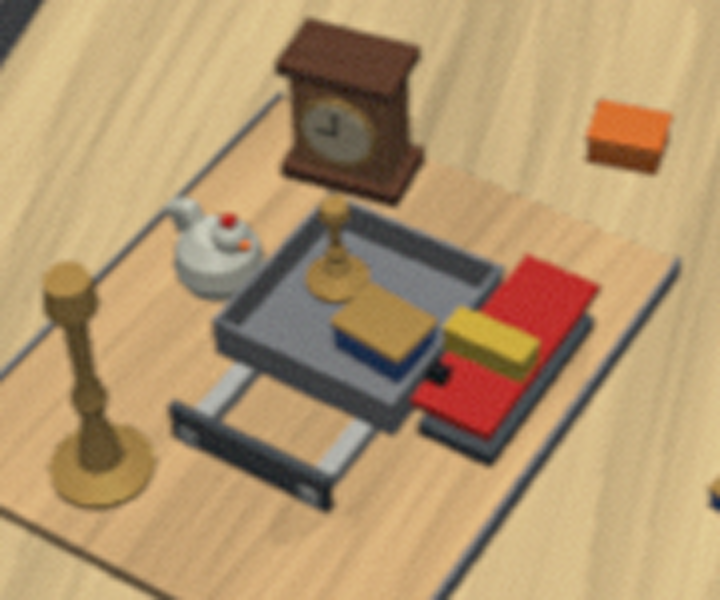

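```bash
cat > fit.py <<'E'
import numpy as np
from scipy.optimize import least_squares
from bench import imaging
M={n:imaging.camera_model(n) for n in("side","top")}
def proj(n,P):
    m=M[n];W=m["world_from_camera"];c=W[:3,:3].T@(np.asarray(P)-W[:3,3]);return np.array([m["fx"]*c[0]/c[2]+m["cx"],m["fy"]*c[1]/c[2]+m["cy"]])
def w(p,l): c,s=np.cos(p[2]),np.sin(p[2]);return [p[0]+c*l[0]-s*l[1],p[1]+s*l[0]+c*l[1],l[2]]
if __name__=="__main__":
    obs=[]
    T=lambda u,v:(u/4+185-.4,v/4+95-.4); S=lambda u,v:(u/4+200-.4,v/4+150-.4)
    for (x,y),q in zip([(204,220),(204,-220),(-164,220),(-164,-220)],[(170,30),(664,162),(40,437),(551,578)]): obs.append(("top",T(*q),'b',x/1e3,y/1e3,.018))
    for (x,y),q in zip([(-21,80),(-21,-80),(40,-80)],[(260,468),(451,521),(471,448)]): obs.append(("top",T(*q),'c',x/1e3,y/1e3,.062))
    for (x,y),q in zip([(-21,80),(-21,-80),(40,-80),(40,80)],[(489,436),(600,290),(527,255),(412,400)]): obs.append(("side",S(*q),'c',x/1e3,y/1e3,.062))
    for (x,y),q in zip([(-20,0),(-20,24),(43,0),(43,24)],[(343,489),(311,483),(361,410),(332,405)]): obs.append(("top",T(*q),'l',x/1e3,y/1e3,.088))
    for (x,y),q in zip([(-20,0),(-20,24),(43,0),(43,24)],[(538,343),(533,361),(457,308),(445,328)]): obs.append(("side",S(*q),'l',x/1e3,y/1e3,.088))
    def res(p):
        o=[]
        for n,q,k,x,y,z in obs:
            if k=='c': x+=p[3];y+=p[4]
            if k=='l': x+=p[3];y+=p[5]
            o.append(proj(n,w(p,(x,y,z)))-q)
        return np.ravel(o)
    s=least_squares(res,[.5,.1,-.2,-.1,0,0],loss='soft_l1')
    print(s.x.round(4));
    for o,e in zip(obs,res(s.x).reshape(-1,2)): print(o[0],o[2],o[3:],e.round(1))
    p=s.x
    print("lane",w(p,(p[3],p[4],.062)),"lug",w(p,(p[3],p[5],.077)))
    print("dir y",-np.sin(p[2]),np.cos(p[2]))
E
python3 fit.py
```

```text
[ 0.6278  0.1353 -0.2748 -0.1205 -0.0493 -0.0406]
top b (0.204, 0.22, 0.018) [-0.3 -0.8]
top b (0.204, -0.22, 0.018) [ 0.3 -0.6]
top b (-0.164, 0.22, 0.018) [-0.1  0.6]
top b (-0.164, -0.22, 0.018) [0.2 0.6]
top c (-0.021, 0.08, 0.062) [-0.6  0.4]
top c (-0.021, -0.08, 0.062) [-0.1  0.4]
top c (0.04, -0.08, 0.062) [0.  0.2]
side c (-0.021, 0.08, 0.062) [-0.2 -0. ]
side c (-0.021, -0.08, 0.062) [ 0.1 -1.1]
side c (0.04, -0.08, 0.062) [-0.2 -0.2]
side c (0.04, 0.08, 0.062) [-0.3 -0. ]
top l (-0.02, 0.0, 0.088) [-0.7  0.2]
top l (-0.02, 0.024, 0.088) [-0.1 -0.3]
top l (0.043, 0.0, 0.088) [0.3 0.6]
top l (0.043, 0.024, 0.088) [ 0.2 -0.1]
side l (-0.02, 0.0, 0.088) [ 0.5 -0.5]
side l (-0.02, 0.024, 0.088) [-2.6  0.7]
side l (0.043, 0.0, 0.088) [ 0.9 -0.5]
side l (0.043, 0.024, 0.088) [-0.6  0. ]
lane [np.float64(0.4985005103436283), np.float64(0.12061235225215003), 0.062] lug [np.float64(0.5008621894254858), np.float64(0.12898753738273727), 0.077]
dir y 0.2714013377382919 0.9624662663563153
```

```bash
cat > go.py <<'E'
import numpy as np,sys
from bench import r
P=np.array([.6278,.1353]);a=-.2748;U=np.array([[np.cos(a),-np.sin(a)],[np.sin(a),np.cos(a)]])
def st():
    s=r.get_state();e=s["eef_pos"];u=U.T@(e[:2]-P);R=s["orientation"]
    print("t",round(s["time"],2),"unit xy",u.round(4),"z",e[2].round(4),"F unit",(U.T@s["ft_force"][:2]).round(1),s["ft_force"][2].round(1),"gap",round(s["finger_gap"],2))
    print("zaxis",R[:,2].round(3),"y",R[:,1].round(4),"joints",s["joints"].round(2))
    return s
def to(ux,uy,z):
    s=st();t=np.r_[P+U@[ux,uy],z];R=s["orientation"]
    za=U@[1,0]; h=np.arctan2(za[1],za[0])-np.arctan2(R[1,2],R[0,2])
    print("cmd d",(R.T@(t-s["eef_pos"])/.75).round(4),"turn",round(-((h+np.pi)%(2*np.pi)-np.pi)/(np.pi/2),4))
if __name__=="__main__": to(*map(float,sys.argv[1:4]))
E
python3 go.py -.1205 -.066 .15
python3 - <<'E'
import numpy as np
from fit import *
p=[ 0.6278,0.1353,-0.2748]
for n,q,z in(("top",(305/4+185-.4,410/4+95-.4),.070),("side",(438/4+200-.4,372/4+150-.4),.070)):
    m=M[n];W=m["world_from_camera"];d=W[:3,:3]@[(q[0]-m["cx"])/m["fx"],(q[1]-m["cy"])/m["fy"],1];P=W[:3,3]+d*(z-W[2,3])/d[2]
    c,s=np.cos(p[2]),np.sin(p[2]);v=P[:2]-p[:2];print("tooth",c*v[0]+s*v[1],-s*v[0]+c*v[1])
E
```

```text
t 0.1 unit xy [-0.2882 -0.7444] z 0.2302 F unit [ 0.1 -0.8] -0.2 gap 1.0
zaxis [ 0.283 -0.959 -0.002] y [-3.0e-04  2.1e-03 -1.0e+00] joints [-1.41  0.05  0.1   1.62  0.    1.44]
cmd d [-0.6709  0.1085 -0.6463] turn -0.6425
tooth -0.0861237188385244 0.0063427857746362025
tooth -0.08713533903481555 0.0058234512460982844
```

Candidates (top view): the lug is the yellow bar at (269,206). The red catch bar is at about (276,209), with the tooth at (261,197). The biscuit tin at (150,202) and the far red bin are not it. The tin in the tray is at (273,181). Its lookalikes at (261,266), (322,261, green) and (361,219, orange) stay untouched. The crop confirms the bar, lug and tooth.

Call:
{"op": "play_rows", "data": {
  "motion": [
    {"dx":-0.67,"dy":0,"dz":-0.645,"turn":-0.6425},
    {"dx":-0.67,"dy":0,"dz":-0.645,"turn":-0.6425},
    {"dx":-0.67,"dy":0,"dz":-0.645,"turn":-0.6425},
    {"dx":-0.67,"dy":0,"dz":-0.645,"turn":-0.6425},
    {"dx":-0.67,"dy":0,"dz":-0.645,"turn":-0.6425},
    {"dx":-0.67,"dy":0,"dz":-0.645,"turn":-0.6425},
    {"dx":-0.67,"dy":0,"dz":-0.645,"turn":-0.6425},
    {"dx":-0.67,"dy":0,"dz":-0.645,"turn":-0.6425},
    {"dx":-0.67,"dy":0,"dz":-0.645,"turn":-0.6425},
    {"dx":-0.67,"dy":0,"dz":-0.645,"turn":-0.6425}
  ],
  "grip": -1,
  "force": 60
}}

```text
time: 1.35
eef_pos: [0.4583, 0.0416, 0.231]
orientation: [[-0.271, -0.0, 0.963], [-0.963, -0.0, -0.271], [0.0, -1.0, 0.0]]
ft_force: [1.4, -0.6, 1.7]
finger_gap: -0.0
```

```bash
python3 go.py -.1205 -.066 .12
```

```text
t 1.35 unit xy [-0.1378 -0.1362] z 0.231 F unit [ 1.5 -0.2] 1.7 gap -0.0
zaxis [ 0.963 -0.271  0.   ] y [-0.e+00 -5.e-04 -1.e+00] joints [-0.05 -0.12 -0.07  1.63 -0.    1.79]
cmd d [-0.0936  0.1479  0.023 ] turn 0.0003
```

Call:
{"op": "play_rows", "data": {
  "motion": [
    {"dx":-0.08,"dy":0.06,"dz":0.02},
    {"dx":-0.08,"dy":0.14,"dz":0.02},
    {"dx":-0.08,"dy":0.14,"dz":0.02},
    {"dx":-0.08,"dy":0.14,"dz":0.02},
    {"dx":-0.08,"dy":0.14,"dz":0.02}
  ]
}}

```text
$.motion[0]: bad value
```

```bash
python3 go.py -.1205 -.066 .09; python3 - <<'E'
from bench import imaging
import cv2,numpy as np
a=imaging.camera("top")[95:245,185:355,::-1]; b=imaging.camera("side")[130:280,230:400,::-1]
cv2.imwrite("pics/c1.png",cv2.resize(np.vstack([a,b])[:, :] if 0 else np.hstack([a,b]),None,fx=2.35,fy=2.35,interpolation=2))
E
```

```text
t 1.35 unit xy [-0.1378 -0.1362] z 0.231 F unit [ 1.5 -0.2] 1.7 gap -0.0
zaxis [ 0.963 -0.271  0.   ] y [-0.e+00 -5.e-04 -1.e+00] joints [-0.05 -0.12 -0.07  1.63 -0.    1.79]
cmd d [-0.0936  0.1879  0.023 ] turn 0.0003
```

View pics/c1.png

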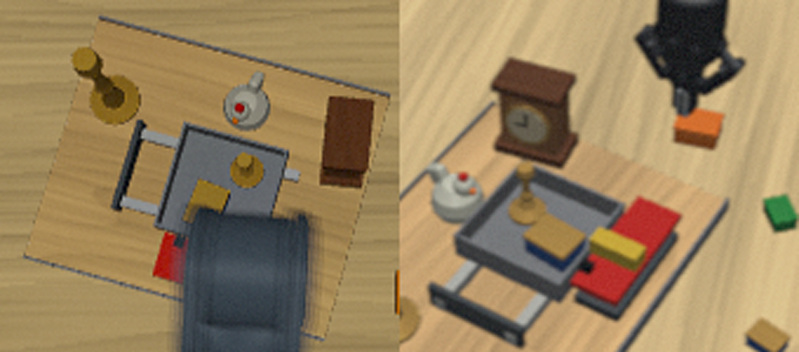

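The picture shows the shut fingers hanging at about (685,100) in the right half, clear of everything. The tray, tin and candlestick have not moved. The last call was refused because every row needs a turn value.

```bash
python3 go.py -.1205 -.066 .10
```

```text
t 1.45 unit xy [-0.138 -0.133] z 0.2299 F unit [-0.4 -0.8] -0.1 gap 0.0
zaxis [ 0.965 -0.263 -0.002] y [-0.0013  0.0025 -1.    ] joints [-0.05 -0.12 -0.06  1.62  0.    1.79]
cmd d [-0.0888  0.1733  0.0244] turn 0.0054
```

Call:
{"op": "play_rows", "data": {
  "motion": [
    {"dx":-0.045,"dy":0.06,"dz":0.024,"turn":0.0},
    {"dx":-0.089,"dy":0.12,"dz":0.024,"turn":0.0},
    {"dx":-0.089,"dy":0.173,"dz":0.024,"turn":0.0},
    {"dx":-0.089,"dy":0.173,"dz":0.024,"turn":0.0},
    {"dx":-0.089,"dy":0.173,"dz":0.024,"turn":0.0},
    {"dx":-0.089,"dy":0.173,"dz":0.024,"turn":0.0}
  ]
}}

```text
time: 2.2
eef_pos: [0.4951, 0.0984, 0.1044]
orientation: [[-0.272, 0.005, 0.962], [-0.962, 0.0, -0.272], [-0.002, -1.0, 0.005]]
ft_force: [0.5, -0.4, 0.1]
finger_gap: 0.001
```

```bash
python3 go.py -.1205 -.066 .066; python3 - <<'E'
from bench import imaging
import cv2,numpy as np
b=imaging.camera("side")[150:280,230:380,::-1]
cv2.imwrite("pics/c2.png",cv2.resize(b,None,fx=4,fy=4,interpolation=2))
E
```

```text
t 2.2 unit xy [-0.1178 -0.0715] z 0.1044 F unit [ 0.6 -0.2] 0.1 gap 0.0
zaxis [ 0.962 -0.272  0.005] y [ 4.9e-03  2.0e-04 -1.0e+00] joints [ 0.06  0.   -0.2   1.36 -0.    1.91]
cmd d [-0.0072  0.0512 -0.0039] turn -0.0006
```

View pics/c2.png

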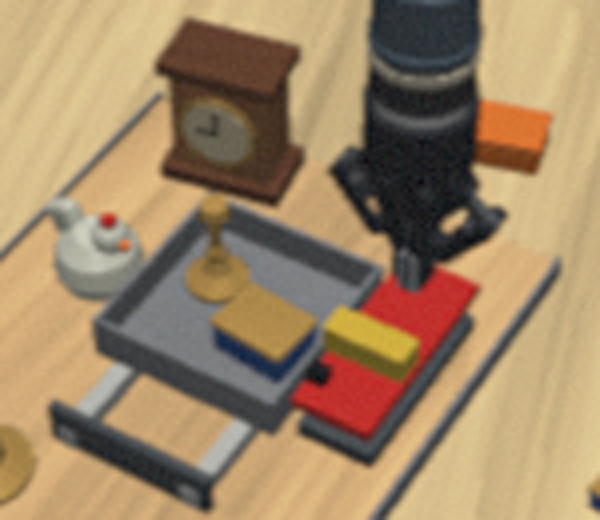

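The picture shows the fingers over the lane at about (410,275), just behind the lug at (370,345), with everything standing. I'll come down to just above the bar.

Call:
{"op": "play_rows", "data": {
  "motion": [
    {"dx":-0.004,"dy":0.02,"dz":-0.003,"turn":0.0},
    {"dx":-0.006,"dy":0.04,"dz":-0.003,"turn":0.0},
    {"dx":-0.006,"dy":0.048,"dz":-0.003,"turn":0.0},
    {"dx":-0.006,"dy":0.048,"dz":-0.003,"turn":0.0},
    {"dx":-0.006,"dy":0.048,"dz":-0.003,"turn":0.0}
  ]
}}

```text
time: 2.88
eef_pos: [0.4924, 0.1039, 0.0657]
orientation: [[-0.271, 0.0, 0.963], [-0.963, 0.0, -0.271], [-0.0, -1.0, 0.0]]
ft_force: [0.7, -0.6, 0.2]
finger_gap: -0.002
```

```bash
python3 go.py -.1205 -.066 .050
```

```text
t 2.88 unit xy [-0.1218 -0.067 ] z 0.0657 F unit [ 0.8 -0.4] 0.2 gap -0.0
zaxis [ 0.963 -0.271  0.   ] y [ 3.e-04  0.e+00 -1.e+00] joints [ 0.07  0.02 -0.26  1.29 -0.    1.92]
cmd d [-0.0013  0.0209  0.0017] turn 0.0001
```

Call:
{"op": "play_rows", "data": {
  "motion": [
    {"dx":0.0,"dy":0.008,"dz":0.001,"turn":0.0},
    {"dx":0.0,"dy":0.016,"dz":0.001,"turn":0.0},
    {"dx":0.0,"dy":0.0205,"dz":0.001,"turn":0.0},
    {"dx":0.0,"dy":0.0205,"dz":0.001,"turn":0.0},
    {"dx":0.0,"dy":0.0205,"dz":0.001,"turn":0.0}
  ]
}}

```text
time: 3.5
eef_pos: [0.4939, 0.1038, 0.051]
orientation: [[-0.271, 0.002, 0.962], [-0.962, 0.0, -0.271], [-0.001, -1.0, 0.002]]
ft_force: [1.1, 0.9, 5.1]
finger_gap: -0.002
```

```bash
python3 go.py -.1205 -.036 .050
```

```text
t 3.5 unit xy [-0.1203 -0.0667] z 0.051 F unit [0.8 1.2] 5.1 gap -0.0
zaxis [ 0.962 -0.271  0.002] y [ 2.1e-03  3.0e-04 -1.0e+00] joints [ 0.07  0.03 -0.28  1.26  0.    1.92]
cmd d [-0.0409  0.0013 -0.0003] turn 0.0
```

Call:
{"op": "play_rows", "data": {
  "motion": [
    {"dx":-0.005,"dy":0.0015,"dz":0.0,"turn":0.0},
    {"dx":-0.01,"dy":0.0015,"dz":0.0,"turn":0.0},
    {"dx":-0.014,"dy":0.0015,"dz":0.0,"turn":0.0},
    {"dx":-0.018,"dy":0.0015,"dz":0.0,"turn":0.0},
    {"dx":-0.022,"dy":0.0015,"dz":0.0,"turn":0.0},
    {"dx":-0.026,"dy":0.0015,"dz":0.0,"turn":0.0},
    {"dx":-0.03,"dy":0.0015,"dz":0.0,"turn":0.0},
    {"dx":-0.034,"dy":0.0015,"dz":0.0,"turn":0.0},
    {"dx":-0.038,"dy":0.0015,"dz":0.0,"turn":0.0},
    {"dx":-0.042,"dy":0.0015,"dz":0.0,"turn":0.0}
  ]
}}

```text
time: 4.75
eef_pos: [0.5007, 0.1321, 0.049]
orientation: [[-0.272, -0.002, 0.962], [-0.962, -0.005, -0.272], [0.005, -1.0, -0.001]]
ft_force: [-1.2, -4.6, 5.3]
finger_gap: -0.001
```

```bash
python3 go.py -.1205 0 .050; python3 - <<'E'
from bench import imaging
import cv2,numpy as np
b=imaging.camera("side")[150:280,230:380,::-1]
cv2.imwrite("pics/c3.png",cv2.resize(b,None,fx=4,fy=4,interpolation=2))
E
```

```text
t 4.75 unit xy [-0.1215 -0.0376] z 0.049 F unit [ 0.1 -4.8] 5.3 gap -0.0
zaxis [ 0.962 -0.272 -0.001] y [-0.0019 -0.0047 -1.    ] joints [ 0.13  0.07 -0.24  1.26 -0.    1.98]
cmd d [-0.0502 -0.0016  0.0013] turn -0.0007
```

View pics/c3.png

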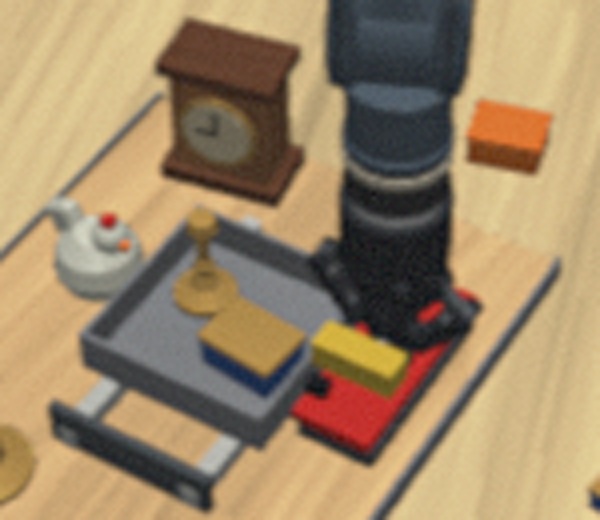

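The picture shows the bar pressed and the tray moving with the lug at about (360,355). The candlestick (205,270) and tin (255,345) are riding steadily. I'll continue.

Call:
{"op": "play_rows", "data": {
  "motion": [
    {"dx":-0.006,"dy":-0.0005,"dz":0.001,"turn":0.0},
    {"dx":-0.01,"dy":-0.0005,"dz":0.001,"turn":0.0},
    {"dx":-0.014,"dy":-0.0005,"dz":0.001,"turn":0.0},
    {"dx":-0.018,"dy":-0.0005,"dz":0.001,"turn":0.0},
    {"dx":-0.022,"dy":-0.0005,"dz":0.001,"turn":0.0},
    {"dx":-0.026,"dy":-0.0005,"dz":0.001,"turn":0.0},
    {"dx":-0.03,"dy":-0.0005,"dz":0.001,"turn":0.0},
    {"dx":-0.034,"dy":-0.0005,"dz":0.001,"turn":0.0},
    {"dx":-0.038,"dy":-0.0005,"dz":0.001,"turn":0.0},
    {"dx":-0.042,"dy":-0.0005,"dz":0.001,"turn":0.0}
  ]
}}

```text
time: 6.05
eef_pos: [0.5095, 0.1621, 0.049]
orientation: [[-0.272, -0.003, 0.962], [-0.962, -0.005, -0.272], [0.005, -1.0, -0.002]]
ft_force: [-1.6, -5.2, 6.1]
finger_gap: -0.001
```

```bash
python3 go.py -.1205 .008 .050
```

```text
t 6.05 unit xy [-0.1212 -0.0063] z 0.049 F unit [-0.2 -5.4] 6.1 gap -0.0
zaxis [ 0.962 -0.272 -0.002] y [-0.003  -0.0047 -1.    ] joints [ 0.19  0.12 -0.19  1.27 -0.    2.03]
cmd d [-0.0191 -0.0014  0.0009] turn -0.0007
```

Call:
{"op": "play_rows", "data": {
  "motion": [
    {"dx":-0.004,"dy":-0.0005,"dz":0.0005,"turn":0.0},
    {"dx":-0.007,"dy":-0.0005,"dz":0.0005,"turn":0.0},
    {"dx":-0.01,"dy":-0.0005,"dz":0.0005,"turn":0.0},
    {"dx":-0.013,"dy":-0.0005,"dz":0.0005,"turn":0.0},
    {"dx":-0.015,"dy":-0.0005,"dz":0.0005,"turn":0.0},
    {"dx":-0.017,"dy":-0.0005,"dz":0.0005,"turn":0.0}
  ]
}}

```text
time: 6.8
eef_pos: [0.513, 0.1737, 0.0493]
orientation: [[-0.272, -0.004, 0.962], [-0.962, -0.006, -0.272], [0.007, -1.0, -0.002]]
ft_force: [-2.7, -8.1, 6.1]
finger_gap: 0.004
```

```bash
python3 go.py -.1205 .010 .050
```

```text
t 6.8 unit xy [-0.121   0.0058] z 0.0493 F unit [-0.4 -8.5] 6.1 gap 0.0
zaxis [ 0.962 -0.272 -0.002] y [-0.0036 -0.0061 -1.    ] joints [ 0.21  0.14 -0.17  1.27 -0.01  2.05]
cmd d [-0.0056 -0.001   0.0006] turn -0.0007
```

Call:
{"op": "play_rows", "data": {
  "motion": [
    {"dx":-0.003,"dy":0.0,"dz":0.0,"turn":0.0},
    {"dx":-0.005,"dy":0.0,"dz":0.0,"turn":0.0},
    {"dx":-0.006,"dy":0.0,"dz":0.0,"turn":0.0},
    {"dx":-0.006,"dy":0.0,"dz":0.0,"turn":0.0}
  ]
}}

```text
time: 7.3
eef_pos: [0.5129, 0.1737, 0.0494]
orientation: [[-0.275, -0.006, 0.962], [-0.961, -0.015, -0.275], [0.016, -1.0, -0.002]]
ft_force: [-6.1, -17.2, 10.5]
finger_gap: 0.003
```

```bash
python3 go.py -.1205 .010 .050; python3 - <<'E'
from bench import imaging
import cv2,numpy as np
b=imaging.camera("side")[150:280,230:380,::-1]
cv2.imwrite("pics/c4.png",cv2.resize(b,None,fx=4,fy=4,interpolation=2))
E
```

```text
t 7.3 unit xy [-0.121   0.0058] z 0.0494 F unit [ -1.2 -18.2] 10.5 gap 0.0
zaxis [ 0.962 -0.275 -0.002] y [-0.0064 -0.0151 -0.9999] joints [ 0.21  0.14 -0.16  1.27 -0.01  2.06]
cmd d [-0.0056 -0.0009  0.0006] turn -0.0022
```

View pics/c4.png

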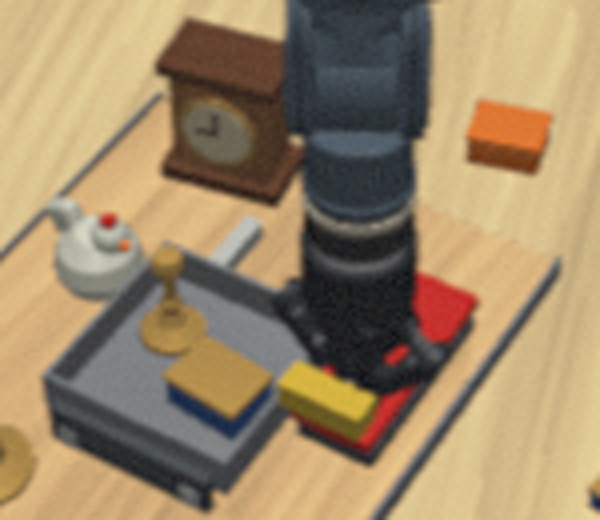

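The tray has stalled at its end stop: the TCP is at the predicted y, 18 N with no motion, and the picture shows the tray against the stop. I'll back off a few mm with the bar still pressed, then lift.

Call:
{"op": "play_rows", "data": {
  "motion": [
    {"dx":0.006,"dy":0.0,"dz":0.0,"turn":0.0},
    {"dx":0.012,"dy":0.0,"dz":0.0,"turn":0.0},
    {"dx":0.014,"dy":0.0,"dz":0.0,"turn":0.0},
    {"dx":0.014,"dy":0.0,"dz":0.0,"turn":0.0}
  ]
}}

```text
time: 7.85
eef_pos: [0.5129, 0.1718, 0.0502]
orientation: [[-0.271, 0.0, 0.963], [-0.963, 0.003, -0.271], [-0.003, -1.0, -0.001]]
ft_force: [-0.2, 3.9, 5.7]
finger_gap: 0.001
```

```bash
python3 go.py -.1205 -.005 .150
```

```text
t 7.85 unit xy [-0.1205  0.004 ] z 0.0502 F unit [-1.2  3.7] 5.7 gap 0.0
zaxis [ 0.963 -0.271 -0.001] y [ 1.0e-04  3.1e-03 -1.0e+00] joints [ 0.2   0.13 -0.18  1.26  0.    2.04]
cmd d [ 1.16e-02 -1.33e-01 -1.00e-04] turn 0.0004
```

Call:
{"op": "play_rows", "data": {
  "motion": [
    {"dx":0.005,"dy":0.0,"dz":0.0,"turn":0.0},
    {"dx":0.006,"dy":-0.005,"dz":0.0,"turn":0.0},
    {"dx":0.006,"dy":-0.012,"dz":0.0,"turn":0.0},
    {"dx":0.006,"dy":-0.02,"dz":0.0,"turn":0.0},
    {"dx":0.006,"dy":-0.04,"dz":0.0,"turn":0.0},
    {"dx":0.006,"dy":-0.08,"dz":0.0,"turn":0.0},
    {"dx":0.006,"dy":-0.13,"dz":0.0,"turn":0.0},
    {"dx":0.006,"dy":-0.19,"dz":0.0,"turn":0.0},
    {"dx":0.006,"dy":-0.24,"dz":0.0,"turn":0.0},
    {"dx":0.006,"dy":-0.24,"dz":0.0,"turn":0.0}
  ]
}}

```text
time: 9.1
eef_pos: [0.5135, 0.166, 0.2344]
orientation: [[-0.272, 0.007, 0.962], [-0.962, 0.0, -0.272], [-0.002, -1.0, 0.007]]
ft_force: [-0.2, 0.6, 0.3]
finger_gap: -0.001
```

Call:
{"op": "play_rows", "data": {
  "motion": [
    {"dx":0.08,"dy":0.0,"dz":-0.04,"turn":0.0},
    {"dx":0.16,"dy":0.0,"dz":-0.08,"turn":0.0},
    {"dx":0.24,"dy":0.0,"dz":-0.12,"turn":0.0},
    {"dx":0.3,"dy":0.0,"dz":-0.14,"turn":0.0},
    {"dx":0.3,"dy":0.0,"dz":-0.14,"turn":0.0},
    {"dx":0.3,"dy":0.0,"dz":-0.14,"turn":0.0}
  ]
}}

```text
time: 9.85
eef_pos: [0.3492, -0.022, 0.2291]
orientation: [[-0.273, -0.001, 0.962], [-0.962, 0.001, -0.273], [-0.0, -1.0, -0.001]]
ft_force: [1.0, -0.7, 0.9]
finger_gap: -0.004
```

```bash
python3 - <<'E'
from bench import imaging
import cv2,numpy as np
t=imaging.camera("top");s=imaging.camera("side")
cv2.imwrite("pics/full5.png",np.hstack([t[50:280,100:500],s[130:360,150:550]])[...,::-1])
cv2.imwrite("pics/c5.png",cv2.resize(np.hstack([t[95:245,185:335],s[150:300,210:360]])[...,::-1],None,fx=2.66,fy=2.66,interpolation=2))
cv2.imwrite("pics/s5.png",cv2.resize(s[190:275,230:330][...,::-1],None,fx=6,fy=6,interpolation=2))
E
python3 go.py 0 0 .2
```

```text
t 9.95 unit xy [-0.2251 -0.2261] z 0.2293 F unit [0.5 0.4] -0.5 gap -0.0
zaxis [ 0.963 -0.27  -0.001] y [-1.1e-03  5.0e-04 -1.0e+00] joints [-0.25 -0.41 -0.3   1.68  0.    1.59]
cmd d [-0.301   0.0387  0.3007] turn 0.001
```

View pics/c5.png

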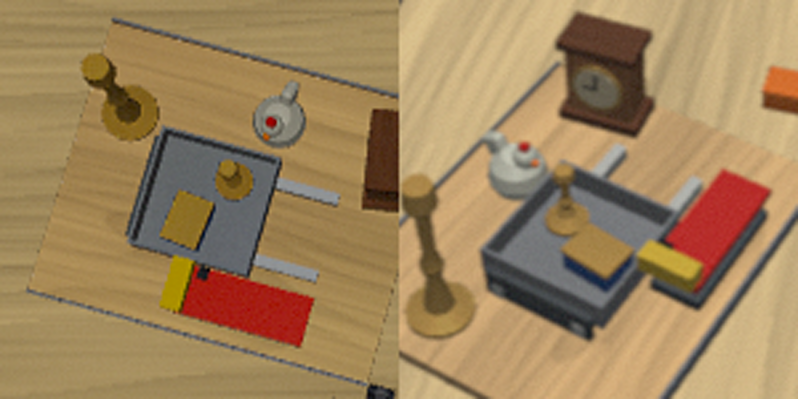

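View pics/s5.png

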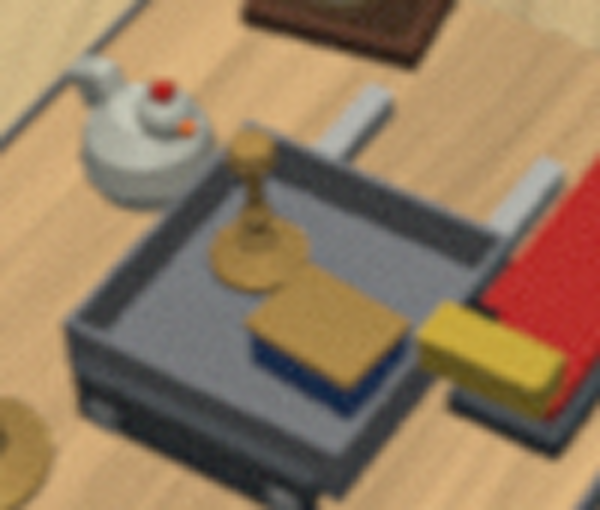

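View pics/full5.png

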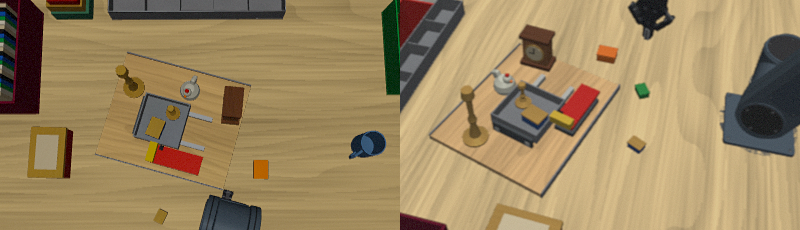

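The tray is against its stop and the tooth shows just behind the lug, at (203,270) in the crop. The tin and candlestick are standing. One numeric check of bar height and lug position:

```bash
python3 - <<'E'
from fit import *; import cv2
p=[.6278,.1353,-.2748]
s=imaging.camera("side")[...,::-1].copy(); t=imaging.camera("top")[...,::-1].copy()
k=5;o={"side":(270,180),"top":(225,170)};I={}
for n,im in(("side",s),("top",t)):
    u,v=o[n];c=cv2.resize(im[v:v+90,u:u+80],None,fx=k,fy=k,interpolation=2)
    for z,col in((.062,(255,0,0)),(.048,(0,255,0))):
        q=[(proj(n,w(p,(-.1205+x,-.0493+y,z)))+.5-o[n])*k for x,y in((-.021,.08),(-.021,-.08),(.04,-.08),(.04,.08))]
        cv2.polylines(c,[np.int32(q)],True,col,1)
    q=[(proj(n,w(p,(-.1205+x,.0177+y,.088)))+.5-o[n])*k for x,y in((-.02,0),(-.02,.024),(.043,.024),(.043,0))]
    cv2.polylines(c,[np.int32(q)],True,(255,0,255),1);I[n]=c
cv2.imwrite("pics/chk.png",np.hstack([I["side"],I["top"]]))
E
```

```text
(no output)
```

View pics/chk.png

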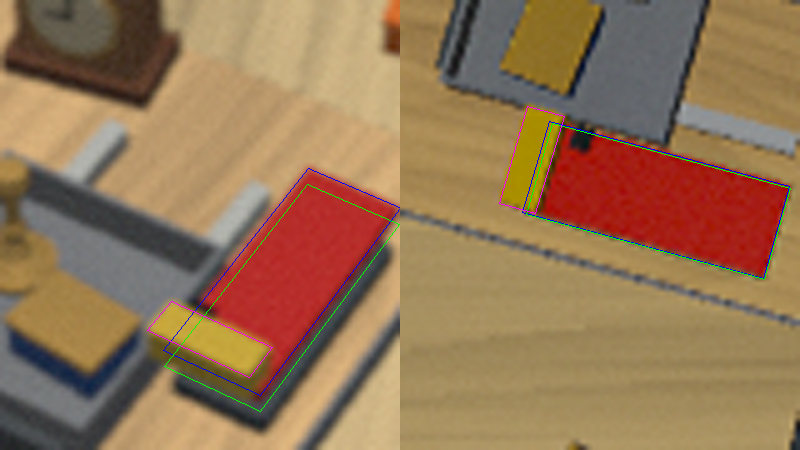

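The bar's edges match the "up" outline (blue, z 62 mm), not the pressed outline (green). The lug matches its fully-home outline (magenta).

```bash
python3 -c "
from bench import workorder; print(workorder.sign_off())"
```

```text
the job is handed in; nothing more can be done
None
```

The tray is fully home, the red bar has sprung back up behind the lug, and the job is handed in. With the shut fingertips I pressed the bar about 11–13 mm down and kept it pressed while pushing the yellow lug along. The tray stalled at its end stop with about 18 N and no further motion. I then backed off a few mm, lifted so the bar could rise, and moved clear, finishing at about 10 s of the 42 s allowed.

**Last checks:** In the pictures, the bar matches its up height of 62 mm, the lug is at its fully-home place and the tooth is right behind it. The small candlestick and tin are still standing in the tray, and nothing else appears to have moved. Nothing disagreed or failed, except one move call that was refused for a missing turn value and moved nothing.

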